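# Run a springy roller round the wavy rim of a coasting dish

## Robot

A 7-joint arm with a two-finger parallel gripper is mounted at the origin on the work surface. World frame = base frame: x ahead of the robot, y to its left, z up, the work surface at z = 0. Lengths are in m, angles in rad, forces in N, time in s.
With the tool pointing down it reaches from about 0.425 to 0.825 m from the base axis. Payload 3.6 kg.
Tool frame: the origin (TCP) lies where the fingers leave the gripper's body, on its centre line; the fingertips stand 73 mm ahead of it and the grasp point (between the pads) lies 54 mm ahead of it; z points along the fingers, y is the line along which they close (so a half turn about z gives the same grasp; the last joint's range is limited). The gripper opens to 85 mm and grips with 20 to 120 N. Pads are 22 mm wide; open, the fingers measure 114 mm over their backs; the gripper's body (76 mm by 85 mm) begins 54 mm behind the grasp point. The pads swing forward as they close: fully open they stand 13 mm farther back than shut.
Start: joints at [1.141, 0.615, -0.013, 1.423, 0.008, 1.103, -0.04], TCP at [0.255, -0.598, 0.304] pointing down, gripper open.
Joint ranges: [-3.12, 3.12], [-0.3, 2.06], [-1.34, 1.32], [0.26, 2.42], [-1.36, 4.5], [0.01, 1.98], [-2.84, 2.84]. Speed limits (rad/s): [2.79, 2.79, 3.14, 3.14, 3.14, 3.14, 3.14].

## Interface

Orientations are given as a unit quaternion [x, y, z, w].
In Python, from station import arm, snapshot, camera_info, ticket gives the robot as it stands. Calls block until the motion is done:
- arm.movep(position, orientation): joint-space move of the TCP to a pose.
- arm.line_to(position, velocity=0.15, ori=None): straight line of the TCP; ori=None keeps the orientation; velocity is the mean speed in m/s.
- arm.move_j(angles): joint-space move.
- arm.move_gripper(opening, effort=None): opening from 0.0 (shut) to 1.0 (fully open); effort is the grip in N (None keeps the last); returns when the fingers have stopped.
- arm.pause(seconds).
- arm.ik(position, orientation): joint angles nearest the present ones, or None.
- snapshot(name): name is "scene" or "top" or "wrist"; returns the picture (384x512x3 uint8, blue, green, red); there is no depth.
- camera_info(name): a dict with "fx", "fy", "cx", "cy" (pixels), "R" (3x3) and "t" (3): a world point X has camera coordinates R X + t; the wrist camera has in their place "T_tool_cam" (4x4, takes a point from camera to tool coordinates, whose origin is the TCP and whose axes are the flange's). Camera axes: x right, y down, z forward; pixel columns grow to the right and rows downward; lengths in m; the calibration is good to about 2 mm. A picture is of the moment at which its call begins: read the wrist's pose just before it. camera_info takes no time and is no camera call.
A pose or a line that the arm cannot do raises arm.MotionError and nothing moves.
- ticket.finish_job(): hands the job in; it is judged then, once.
Readings, each from a call of its own:
- arm.read_time(): time.
- arm.read_joint_positions(): joint angles.
- arm.read_dq(): joint speeds.
- arm.read_effort(): joint torques, N m.
- arm.read_tool_pos(): TCP position.
- arm.read_eef_rot(): TCP orientation.
- arm.read_ft_force(): force on the tool from outside, world axes, zero at the start.
- arm.read_wrist_torque(): the same for the moment, N m.
- arm.read_opening(): opening from 0.0 (shut) to 1.0 (fully open).
- arm.read_finger_force(): force on a finger pad.
Only numpy, scipy, OpenCV 4.12 (cv2) and the standard library are available. Lean on these libraries where they do the work, as an engineer would, in place of code of your own. Each camera call takes 0.05 s, during which the arm holds its last target. There are 200 camera calls.

## Task

First take the rim roller out of its stand, then use it to set the banding wheel coasting counter-clockwise (seen from above) at about 1.8 rad/s by pushing one of the dish's ribs, and then run the roller along the outside of the dish's wavy rim while the wheel coasts: a light, even press of 2 to 3 N (never under 0.5 or over 5.5 N) without a break for five seconds, before the wheel gets too slow (0.3 rad/s). Never knock the dish hard or spin it wildly, and leave the other things on the table alone. Then finish while holding the roller upright in the gripper, clear of the dish and above the table; the wheel may go on turning.

Things in the scene. Friction and masses are not known exactly. Their poses are not given: they have to be found in the camera images.
- wheel_base: Fixed foot of a steel banding wheel (potter's turntable), 180 mm across. Origin on the table under the wheel's vertical axis; x axis = zero direction of joint wheel.
- wheel (a joint): Angle (rad) of the wheel head with the dish fixed on it, about the upright axis, counter-clockwise from above positive, no stops. Moment of inertia 0.16 kg m2 nominal (within 20 percent), bearing drag only 0.003 N m plus 0.002 N m s/rad: once pushed it coasts for tens of seconds; pressing on the rim slows it where the rim rises (less if pressed lightly) and speeds it where it falls.
- lobe (a point): Outermost point of the terracotta dish's three-lobed rim, in line with the first rib; turns with the dish. The rim is a round bead 16 mm thick, its centre 110 mm above the table (top 118 mm). Outer radius of the rim at angle a from the first rib: 139 + 6 cos(3 a) mm (145 mm at each rib, 133 mm half way between ribs).
- rib (a point): Point on the first rib, 85 mm from the axis, 100 mm above the table, in direction base yaw + joint wheel. Three upright straight ribs 10 mm thick, 120 degrees apart, run from the hub (16 mm radius) out to 110 mm from the axis; their tops are 114 mm above the table. The dish floor lies 85 mm above the table and is 120 mm in radius.
- stand: Fixed round wooden stand, 72 mm across and 30 mm high, with a round pocket 50 mm across, its floor 6 mm above the table, open on top; holds the roller upright. Origin centre of its underside.
- tool: Loose rim roller, 0.23 kg, upright in the stand, 165 mm long. Origin on its axis at the underside of its rubber roller when straight, z up. Square wooden handle 26 x 26 mm, 85 to 165 mm above the origin (grip it 130 mm up; its flats face along the tool's x and y axes). Under the handle, at 85 mm, a spring joint bends any way; below it a thin steel stem and the roller.
- roller_mid (a point): Middle of the rubber roller (32 mm diameter, 30 mm high), 15 mm above the tool's origin when the stem is straight. Pressed sideways it yields 1 mm for every 0.7 N (spring 3.5 N m/rad, 70 mm above this point, at most 0.4 rad) and springs back, so its offset from the handle shows the force.
- roller (a joint): Turn of the rubber roller about its stem (rad, counter-clockwise from above positive); it spins freely. Rolling on the outside of a counter-clockwise rim it turns clockwise (falling).
Things that resemble listed ones, but are neither listed nor needed, are in the scene too. What is shaped like the tool but red is not meant.

How it is judged:
On the way, in this order (a step that is already met when the one before it is completed fails the run):
1. the roller is lifted out of its stand in the fingers (height (world z) of tool above 0.05 m and contact force between the fingers and tool above 1 N), for 0.2 s.
2. the wheel has been set turning counter-clockwise (velocity of joint wheel above 0.6 rad/s), for 0.1 s.
3. the roller rolls on the rim of the coasting wheel (0.3 to 3 rad/s) with 0.5 to 5.5 N for 5 s without a break (velocity of joint wheel between 0.3 and 3 rad/s and velocity of joint roller below -1.5 rad/s and contact force between roller and wheel between 0.5 and 5.5 N), for 5 s.
At the end, for the whole second after the job is handed in: the roller is held in the fingers, upright within 0.35 rad, its foot more than 50 mm above the table and not touching the dish or wheel; the wheel may still be coasting, at less than 3 rad/s (all of step 1 and angle between tool's own z axis and vertical below 0.35 rad and contact force between each of tool, the arm and wheel below 0.1 N and velocity of joint wheel below 3 rad/s); the arm keeps its last pose, push and grip.
It fails at once if the roller or its tool hits the dish with more than 12 N (contact force between tool and wheel above 12 N).
It fails at once if the arm hits the dish with more than 15 N (contact force between the arm and wheel above 15 N).
It fails at once if the wheel is spun wildly (over 3.5 rad/s) (velocity of joint wheel above 3.5 rad/s or velocity of joint wheel below -3.5 rad/s).
It fails at once if another thing on the table is knocked away by more than 40 mm (distance of any of mug, tile_a, tile_b, bat, brush, glaze, bowl, spatula from where it was at the start of the episode above 0.04 m).
It also fails if it takes over 67 s, if anything falls off the work surface, if the arm or the gripper's body presses on something with over 40 N, if the wrist force passes 120 N, or if a joint passes its speed limit or range.

## Working session

There is one attempt and no reset: what is moved stays moved. The work goes in short steps, each a Python script; the robot and the scene stay as the last script left them, time stands still between calls to the robot, and variables do not carry over. Pictures are saved under pics/ and viewed, at most 10 in all, crops included, and the job is handed in when it is done.

```bash
ls; mkdir -p pics; python3 - <<'E'
from station import arm,snapshot,camera_info
import cv2,numpy as np
for n in("scene","top"):
    im=snapshot(n);cv2.imwrite(f"pics/{n}0.png",im)
    c=camera_info(n);print(n,{k:np.round(np.array(v),3).tolist() for k,v in c.items()})
a=cv2.imread("pics/scene0.png");b=cv2.imread("pics/top0.png")
print(camera_info("wrist"))
print(arm.read_time(),arm.read_tool_pos(),arm.read_eef_rot(),arm.read_ft_force(),arm.read_opening())
E
```

```text
pics
scene {'fx': 372.581, 'fy': 372.581, 'cx': 258.171, 'cy': 193.393, 'R': [[0.034, 0.999, 0.01], [0.762, -0.019, -0.648], [-0.647, 0.029, -0.762]], 't': [-0.036, -0.377, 1.462]}
top {'fx': 369.601, 'fy': 369.601, 'cx': 258.884, 'cy': 188.921, 'R': [[0.012, -1.0, 0.0], [-0.989, -0.012, -0.15], [0.15, 0.002, -0.989]], 't': [0.02, 0.578, 0.959]}
{'fx': 297.08877132631847, 'fy': 297.08877132631847, 'cx': 258.0978118327727, 'cy': 191.5431136309047, 'T_tool_cam': array([[ 1.50715895e-04, -9.50976062e-01, -3.09264462e-01,
         7.99866247e-02],
       [ 9.99999733e-01,  3.64532460e-04, -6.33586503e-04,
        -2.42668572e-05],
       [ 7.15262532e-04, -3.09264283e-01,  9.50975863e-01,
        -6.98169857e-02],
       [ 0.00000000e+00,  0.00000000e+00,  0.00000000e+00,
         1.00000000e+00]])}
0.1 [ 0.25456908 -0.59750664  0.30283031] [ 9.79784007e-01  2.00054774e-01 -2.69540394e-04 -1.14648337e-03] [ 0.73503557 -0.28775089 -0.55933047] 1.001889202341865
```

View pics/scene0.png

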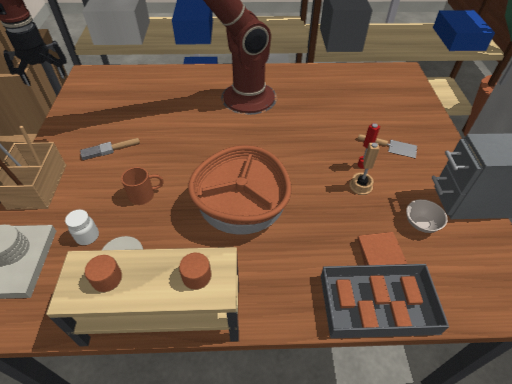

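View pics/top0.png

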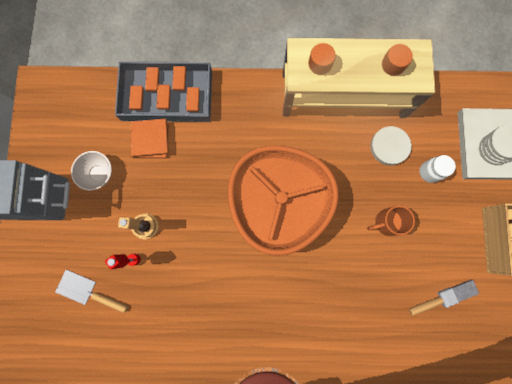

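The tool (wooden handle) is at scene (370,155), standing in its stand at (361,184); in the top view the handle top is at (124,223) and the stand at (145,227). Things it could be taken for: the red copy at scene (372,130) / top (113,262), the brush at scene (110,148) and the spatula at scene (385,142). I choose the wooden-handled one in the stand. The dish hub is at top (282,198).

```bash
cat > h.py <<'E'
import numpy as np,cv2
from station import arm,snapshot,camera_info
CI={n:camera_info(n) for n in("scene","top","wrist")}
def ray(n,px):
    c=CI[n];px=np.atleast_2d(np.asarray(px,float))
    d=np.c_[(px[:,0]-c["cx"])/c["fx"],(px[:,1]-c["cy"])/c["fy"],np.ones(len(px))]
    R=np.array(c["R"]);return -R.T@np.array(c["t"]),d@R
def onplane(n,px,z):
    o,d=ray(n,px);return o+d*((z-o[2])/d[:,2])[:,None]
def proj(n,X):
    c=CI[n];p=np.atleast_2d(X)@np.array(c["R"]).T+np.array(c["t"])
    return np.c_[c["fx"]*p[:,0]/p[:,2]+c["cx"],c["fy"]*p[:,1]/p[:,2]+c["cy"]]
def cross(pa,pb):
    (o1,d1),(o2,d2)=ray("scene",pa),ray("top",pb);d1,d2=d1[0],d2[0]
    s,t=np.linalg.lstsq(np.c_[d1,-d2],o2-o1,rcond=None)[0]
    return (o1+s*d1+o2+t*d2)/2,np.linalg.norm(o1+s*d1-o2-t*d2)
E
python3 - <<'E'
from h import *
b=cv2.imread("pics/top0.png");a=cv2.imread("pics/scene0.png")
print("hub top",onplane("top",(282,198),.114),"scene",onplane("scene",(243,183),.114),cross((243,183),(282,198)))
for n,ps in(("top",[(253,170),(325,189),(272,236)]),("scene",[(207,184),(277,166),(267,207)])):
    c=onplane(n,{"top":(282,198),"scene":(243,183)}[n],.114)[0]
    for p in onplane(n,ps,.114): print(n,np.round(p,3),np.hypot(*(p-c)[:2]).round(3),np.degrees(np.arctan2(*(p-c)[1::-1])).round(1))
print("handle top",cross((370,146),(124,223)),onplane("top",(124,223),.171))
print("stand",onplane("top",(145,227),.03),onplane("scene",(361,184),.03))
print("red",onplane("top",(113,262),.171))
print("camera",ray("top",(0,0))[0],ray("scene",(0,0))[0])
cv2.imwrite("pics/c1.png",np.hstack([cv2.resize(b[190:280,90:190],None,fx=4,fy=4),cv2.resize(a[100:200,325:425],(400,360))]))
# dish mask top
h=cv2.cvtColor(b,cv2.COLOR_BGR2HSV);print(h[198,282],h[150,282],h[215,310],h[300,300],h[225,272])
E
```

```text
hub top [[ 0.54438409 -0.0314604   0.114     ]] scene [[ 0.55467277 -0.02506816  0.114     ]] (array([ 0.54573759, -0.02862364,  0.10443848]), np.float64(0.0068476940755295606))
top [0.615 0.042 0.114] 0.102 46.2
top [ 0.569 -0.14   0.114] 0.111 -77.4
top [ 0.449 -0.007  0.114] 0.098 165.6
scene [ 0.556 -0.123  0.114] 0.098 -89.3
scene [0.492 0.072 0.114] 0.115 122.8
scene [0.64  0.036 0.114] 0.105 35.9
handle top (array([0.47334177, 0.33523483, 0.1692223 ]), np.float64(0.010366604868084018)) [[0.47387762 0.3400742  0.171     ]]
stand [[0.47146044 0.33391102 0.03      ]] [[0.49195022 0.33153778 0.03      ]]
red [[0.38438714 0.35932161 0.171     ]]
camera [0.42685497 0.02533531 1.03455529] [ 1.2349564  -0.01417546  0.86977355]
[ 11 176 223] [ 11 178 192] [ 11 177 227] [ 13 173 189] [ 11 180 210]
```

View pics/c1.png

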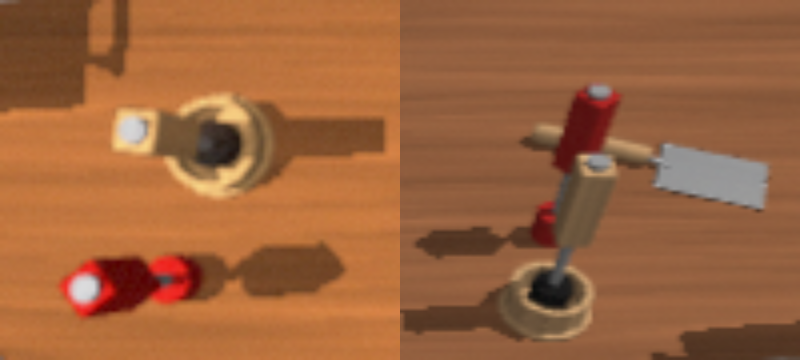

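The crop confirms the choice: wooden square handle, black roller in the stand (left panel handle top ~(130,130), right panel ~(598,160)); the red one stands beside it on the table. Next I zoom on the dish.

```bash
python3 - <<'E'
from h import *
b=cv2.imread("pics/top0.png");a=cv2.imread("pics/scene0.png")
A=cv2.resize(b[138:262,222:346],(400,400),interpolation=cv2.INTER_CUBIC)
B=cv2.resize(a[140:240,180:305],(500,400),interpolation=cv2.INTER_CUBIC)[:,:400]
z=np.hstack([A,B])
g=np.hstack([cv2.resize(cv2.cvtColor(b,cv2.COLOR_BGR2LAB)[138:262,222:346,1],(200,200)),cv2.resize(b[138:262,222:346,2],(200,200)),
 cv2.resize(cv2.cvtColor(a,cv2.COLOR_BGR2LAB)[140:240,180:305,1],(200,200)),cv2.resize(a[140:240,180:305,2],(200,200))])
g=cv2.normalize(g,None,0,255,cv2.NORM_MINMAX)
cv2.imwrite("pics/c2.png",np.vstack([z,cv2.cvtColor(g,cv2.COLOR_GRAY2BGR)]))
E
```

```text
(no output)
```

View pics/c2.png

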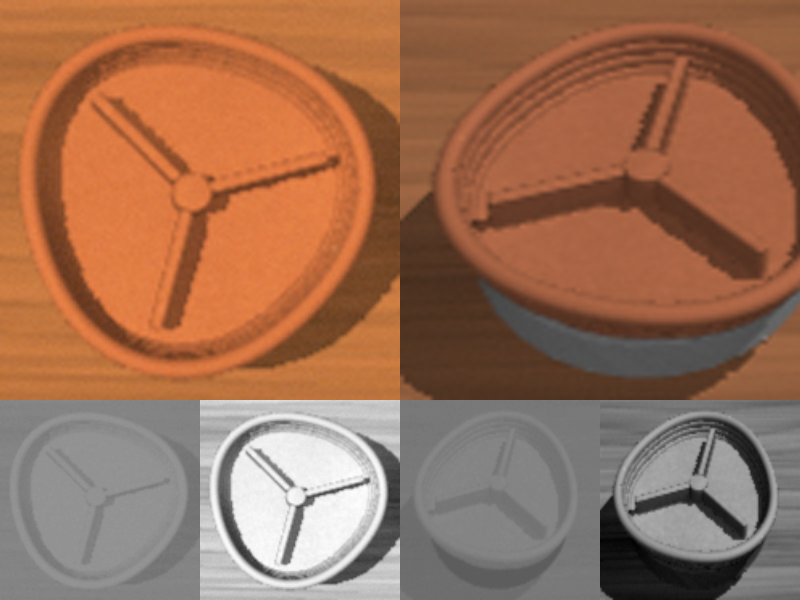

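```bash
cat >> h.py <<'E'
def q(psi): return np.array([np.cos(psi/2),np.sin(psi/2),0,0])
E
python3 - <<'E'
from h import *
print("hub",onplane("top",(281.5,198.1),.114),onplane("scene",(241.75,181.2),.114),cross((241.75,181.2),(281.5,198.1)))
c={"top":(281.5,198.1),"scene":(241.75,181.2)}
for n,ps in(("top",[(253,168.4),(326.5,187.6),(272.8,239)]),("scene",[(199.5,190),(251,155.5),(271.,205.)])):
    o=onplane(n,c[n],.114)[0]
    for p in onplane(n,ps,.114): print(n,np.hypot(*(p-o)[:2]).round(3),np.degrees(np.arctan2(*(p-o)[1::-1])).round(1))
print("handle",cross((374.5,144.4),(122.5,222.5)),onplane("top",(122.5,222.5),.171))
# pocket ring centres in crop
print("stand",onplane("top",(90+219/4,190+145/4),.03),onplane("scene",(325+(545-400)/4,100+290/3.6),.03))
for p,s in[((.474,.338,.19),0),((.474,.338,.19),-np.pi/2),((.61,0,.28),np.pi/4),((.54,.13,.28),0)]:
    print(s,arm.ik(p,q(s)))
E
```

```text
hub [[ 0.54411576 -0.03020628  0.114     ]] [[ 0.54796297 -0.02843913  0.114     ]] (array([ 0.54460567, -0.02946413,  0.11040146]), np.float64(0.001916615111792922))
top 0.105 44.0
top 0.117 -76.1
top 0.104 168.3
scene 0.117 -75.6
scene 0.104 164.7
scene 0.114 41.5
handle (array([0.47467887, 0.34143166, 0.17504298]), np.float64(0.00137151693644979)) [[0.47499646 0.34364793 0.171     ]]
stand [[0.47347305 0.33470611 0.03      ]] [[0.47790299 0.33531718 0.03      ]]
0 [-0.5007822   0.65268925 -0.24950386  1.74888336  0.21779309  0.76707084
 -2.42931527]
-1.5707963267948966 [-0.03862125  0.9265779  -1.15154102  1.73428738  0.93447839  1.1385625
  1.65481355]
0.7853981633974483 [ 0.11116391  0.58395063 -0.24207709  1.57349204  0.15737659  1.00333163
 -0.96248346]
0 [-0.13460966  0.50031197 -0.21379533  1.73008367  0.12781183  0.92477149
 -1.9708657 ]
```

```bash
python3 - <<'E'
from h import *
t=arm.read_time
arm.move_j(list(arm.ik((.475,.339,.30),q(0))));print(t(),arm.read_tool_pos())
im=snapshot("wrist");cv2.imwrite("pics/w1.png",im)
f=[]
for i in range(10): f.append(arm.read_ft_force())
print(np.mean(f,0),np.std(f,0),t())
t0=t();arm.line_to((.475,.339,.26),velocity=.15);print("4cm at .15",t()-t0)
t0=t();arm.line_to((.475,.339,.258),velocity=.02);print("2mm at .02",t()-t0,arm.read_tool_pos())
T=np.array(CI["wrist"]["T_tool_cam"]);print(T[:3,3])
E
```

```text
3.4583 [0.47566635 0.33821429 0.29987518]
[-0.14817927  0.22424626 -0.00969035] [0.00000000e+00 0.00000000e+00 1.73472348e-18] 3.5083
4cm at .15 0.4166999999999996
2mm at .02 0.25 [0.47524559 0.33931287 0.25886522]
[ 7.99866247e-02 -2.42668572e-05 -6.98169857e-02]
```

View pics/w1.png

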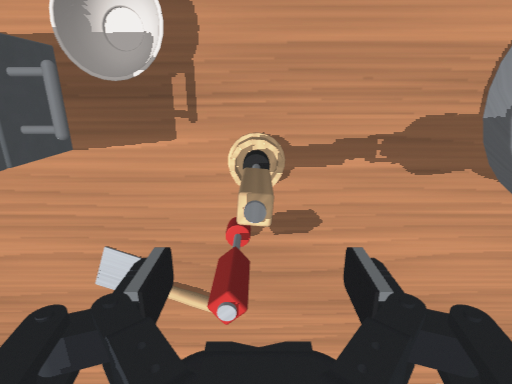

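The wrist picture shows the wooden handle top at (255,210), midway between the fingers at (155,·) and (365,·). Its ray at 171 mm height gives (0.477, 0.341), which agrees with the other two views. I grasp it.

```bash
python3 - <<'E'
from h import *
t=arm.read_time
arm.line_to((.476,.340,.19),velocity=.08)
arm.move_gripper(0.0,effort=80);print(t(),arm.read_tool_pos(),arm.read_opening(),arm.read_finger_force(),arm.read_ft_force())
arm.line_to((.476,.340,.25),velocity=.1)
arm.line_to((.476,.340,.32),velocity=.15);print(t(),arm.read_opening(),arm.read_finger_force(),arm.read_ft_force(),arm.read_tool_pos())
cv2.imwrite("pics/s2.png",snapshot("scene"))
for i in range(3): arm.pause(.1);print(arm.read_ft_force(),arm.read_wrist_torque())
im=cv2.imread("pics/s2.png");cv2.imwrite("pics/s2c.png",cv2.resize(im[70:230,280:440],(500,500)))
E
```

```text
5.75 [0.47599683 0.34038835 0.19030703] 0.2965636629511152 78.38481903076172 [-1.07703864  0.07432376  1.20371259]
7.1167 0.29435448309454976 78.49185705184937 [ 0.46228702 -0.61438205 -2.19555315] [0.47564083 0.33939961 0.3188839 ]
[ 0.36604738 -0.1887009  -2.48406999] [0.01571445 0.00684549 0.02548086]
[-0.3222449   0.19938942 -2.17436717] [ 0.05138662 -0.01013118  0.01257006]
[ 0.50566189  0.40057378 -2.53340547] [-0.01898456  0.01408098 -0.06731325]
```

View pics/s2c.png

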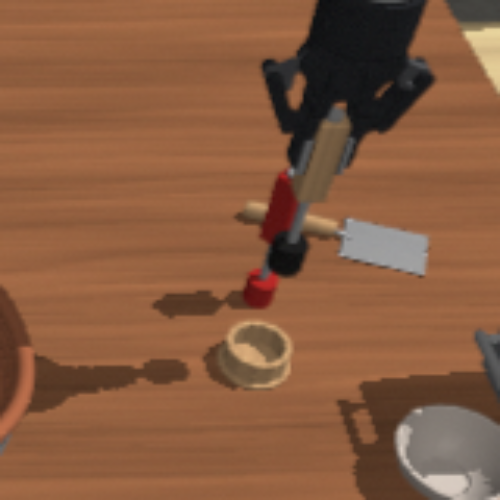

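```bash
cat > sim.py <<'E'
import numpy as np
def prof(kind,s):
    s=min(max(s,0),1)
    if kind=="mj": return 10*s**3-15*s**4+6*s**5
    if kind=="cos": return .5-.5*np.cos(np.pi*s)
    a=.2
    return s*s/(2*a*(1-a)) if s<a else ((s-a/2)/(1-a) if s<1-a else 1-(1-s)**2/(2*a*(1-a)))
def sim(v,L,kind,gap=.006,r0=.085,dd=22,th0=np.radians(44.3),I=.16,k=700):
    e=np.array([np.cos(th0),np.sin(th0)]);n=np.array([-e[1],e[0]])
    P0=r0*e-(.021+gap)*n;d=np.radians(dd)+th0+np.pi/2;D=np.array([np.cos(d),np.sin(d)])
    th=th0;w=0;dt=.001;T=L/v;pk=0;rs=[];tl=0
    for i in range(int((T+.15)/dt)):
        P=P0+D*L*prof(kind,i*dt/T);e=np.array([np.cos(th),np.sin(th)]);n=np.array([-e[1],e[0]])
        F=max(0,k*(.021+P@n));r=P@e;pk=max(pk,F)
        if F>0: rs.append(r);tl=i*dt
        w+=dt*(F*r-.003*(w>0)-.002*w)/I;th+=w*dt
    return w,pk,min(rs),max(rs),tl-T,np.degrees(th-th0),P0,P0+D*L
if __name__=="__main__":
    for v,L in[(.06,.06),(.07,.06),(.08,.06),(.06,.075),(.07,.075),(.08,.075),(.07,.09),(.08,.09)]:
        print(v,L,*[k+" w%.2f F%.1f r%.3f-%.3f t%.2f th%.0f |"%((k,)[1:]+sim(v,L,k)[:6]) for k in("mj","cos","tz")])
    for I in(.13,.19): print(I,[np.round(sim(.07,.075,k,I=I)[:2],2) for k in("mj","cos","tz")])
E
python3 sim.py
```

```text
0.06 0.06 mj w2.46 F14.4 r0.065-0.083 t-0.13 th81 | cos w2.21 F12.0 r0.065-0.083 t-0.13 th76 | tz w1.96 F9.8 r0.065-0.083 t-0.13 th71 |
0.07 0.06 mj w2.67 F16.8 r0.066-0.083 t-0.05 th73 | cos w2.46 F14.2 r0.065-0.083 t-0.05 th70 | tz w2.26 F11.6 r0.065-0.083 t-0.05 th67 |
0.08 0.06 mj w2.81 F18.9 r0.066-0.083 t-0.00 th67 | cos w2.65 F16.3 r0.065-0.083 t0.00 th65 | tz w2.49 F13.5 r0.065-0.083 t0.00 th63 |
0.06 0.075 mj w2.68 F14.2 r0.067-0.083 t-0.27 th115 | cos w2.31 F11.5 r0.066-0.083 t-0.29 th106 | tz w1.96 F9.8 r0.065-0.083 t-0.34 th96 |
0.07 0.075 mj w3.01 F17.1 r0.067-0.083 t-0.17 th108 | cos w2.67 F14.0 r0.067-0.083 t-0.18 th101 | tz w2.32 F11.6 r0.066-0.083 t-0.19 th94 |
0.08 0.075 mj w3.26 F19.7 r0.068-0.083 t-0.10 th100 | cos w2.96 F16.4 r0.067-0.083 t-0.10 th95 | tz w2.66 F13.5 r0.067-0.083 t-0.10 th91 |
0.07 0.09 mj w3.16 F16.7 r0.069-0.083 t-0.31 th142 | cos w2.72 F13.4 r0.068-0.083 t-0.34 th130 | tz w2.31 F11.6 r0.066-0.083 t-0.38 th119 |
0.08 0.09 mj w3.52 F19.7 r0.068-0.083 t-0.22 th135 | cos w3.09 F16.0 r0.069-0.083 t-0.23 th126 | tz w2.67 F13.4 r0.068-0.083 t-0.26 th117 |
0.13 [array([ 3.09, 15.14]), array([ 2.69, 12.27]), array([ 2.29, 10.35])]
0.19 [array([ 2.92, 18.79]), array([ 2.62, 15.53]), array([ 2.33, 12.77])]
```

```bash
python3 - <<'E'
from sim import *
for dd in(5,12):
  for v,L in[(.04,.05),(.04,.06),(.045,.05),(.045,.06),(.05,.045),(.05,.05)]:
    print(dd,v,L,*[k+" w%.2f F%.1f r%.3f-%.3f t%.2f th%.0f |"%(sim(v,L,k,dd=dd)[:6]) for k in("mj","cos","tz")])
print(sim(.045,.05,"mj",dd=10))
from h import *
C=np.array([.545,-.029]);s=sim(.045,.05,"mj",dd=10)
for p in s[6:]:
    for psi in(.785,.785+.17,.785-np.pi,): print(arm.ik((*(C+p),.278),q(psi)))
E
```

```text
5 0.04 0.05 mj w1.65 F9.0 r0.080-0.084 t-0.34 th72 | cos w1.41 F7.4 r0.080-0.084 t-0.37 th66 | tz w1.19 F6.4 r0.080-0.084 t-0.42 th59 |
5 0.04 0.06 mj w1.65 F8.5 r0.081-0.084 t-0.51 th91 | cos w1.39 F7.0 r0.080-0.084 t-0.56 th82 | tz w1.18 F6.4 r0.080-0.084 t-0.65 th75 |
5 0.045 0.05 mj w1.81 F10.2 r0.080-0.084 t-0.25 th70 | cos w1.58 F8.5 r0.080-0.084 t-0.27 th64 | tz w1.34 F7.2 r0.080-0.084 t-0.31 th58 |
5 0.045 0.06 mj w1.85 F9.8 r0.081-0.084 t-0.41 th90 | cos w1.57 F8.1 r0.080-0.084 t-0.44 th81 | tz w1.33 F7.2 r0.080-0.084 t-0.51 th74 |
5 0.05 0.045 mj w1.88 F11.4 r0.080-0.084 t-0.13 th56 | cos w1.69 F9.6 r0.080-0.084 t-0.13 th53 | tz w1.49 F8.0 r0.080-0.084 t-0.14 th49 |
5 0.05 0.05 mj w1.96 F11.4 r0.081-0.084 t-0.19 th67 | cos w1.73 F9.5 r0.080-0.084 t-0.20 th62 | tz w1.49 F8.0 r0.080-0.084 t-0.22 th57 |
12 0.04 0.05 mj w1.69 F9.2 r0.075-0.084 t-0.31 th73 | cos w1.46 F7.6 r0.075-0.084 t-0.33 th67 | tz w1.22 F6.4 r0.075-0.084 t-0.39 th60 |
12 0.04 0.06 mj w1.72 F8.8 r0.075-0.084 t-0.48 th93 | cos w1.44 F7.2 r0.075-0.084 t-0.53 th84 | tz w1.21 F6.4 r0.075-0.084 t-0.61 th76 |
12 0
[... 619 characters left out ...]
loat64(0.07636270355558619), np.float64(0.08393556847267442), -0.23511111111111116, np.float64(70.14109791012824), array([0.0796911, 0.0400416]), array([0.03908692, 0.06921866]))
[ 0.39069774  0.71453554 -0.80114435  1.52098386  0.54446138  1.13976042
 -1.30504762]
[ 0.41090121  0.7285681  -0.84557081  1.52032065  0.57582871  1.15554336
 -1.16076221]
[ 0.52604272  0.85061527 -1.15030945  1.5166846   0.79351933  1.29665277
  1.63834101]
[ 0.37427813  0.65771573 -0.81291701  1.63704495  0.52767004  1.07960936
 -1.37620177]
[ 0.39627498  0.67231997 -0.85801351  1.63637862  0.55852738  1.09541836
 -1.23373025]
[ 0.51562103  0.79282637 -1.14973799  1.63291943  0.76117563  1.23007963
  1.56037785]
```

```bash
python3 - <<'E'
from h import *
t=arm.read_time
C=np.array([.545,-.029]);th=np.radians(44.3);e=np.array([np.cos(th),np.sin(th)]);n=np.array([-e[1],e[0]])
P0=C+.085*e-.027*n;d=th+np.pi/2+np.radians(8);D=np.array([np.cos(d),np.sin(d)]);P1=P0+.05*D
Q=q(d-np.pi/2)
arm.movep((*P0,.335),Q);print(t(),arm.read_tool_pos())
arm.line_to((*P0,.277),velocity=.08);arm.pause(.2);print(t(),arm.read_tool_pos(),(*P0,.277),arm.read_ft_force())
arm.line_to((*P1,.277),velocity=.043);print(t(),arm.read_ft_force())
arm.line_to((*P1,.337),velocity=.2);print(t(),arm.read_tool_pos())
for i in range(5):
    tt=t();cv2.imwrite(f"pics/m{i}.png",snapshot("top"));print(i,tt);arm.pause(.15)
print(arm.read_opening(),arm.read_finger_force())
ims=[cv2.imread(f"pics/m{i}.png")[138:262,222:346] for i in range(5)]
cv2.imwrite("pics/mm.png",cv2.resize(np.hstack(ims[0:4]),(800,200),interpolation=cv2.INTER_CUBIC))
E
```

```text
8.825 [0.62428768 0.01282293 0.33519832]
9.9 [0.62493575 0.01116537 0.27766684] (np.float64(0.6246910950714548), np.float64(0.01104159545163463), 0.277) [-0.64689115 -0.59910658 -1.37330478]
11.2167 [-0.58615971 -0.54229809 -2.60430629]
11.6667 [0.58486995 0.04147636 0.33661493]
0 11.6667
1 11.8667
2 12.0667
3 12.2667
4 12.4667
0.29722613531098513 78.98445725440979
```

View pics/mm.png

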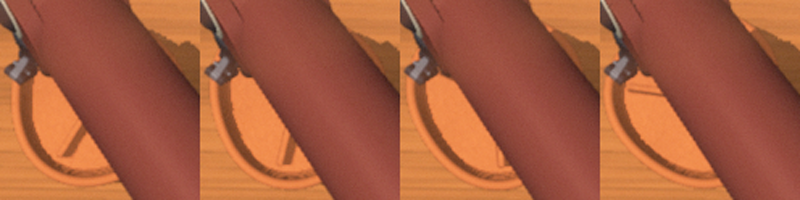

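The strip shows ribs swinging counter-clockwise: one tip goes from (65,155) in frame 0 to (85,162) in frame 1, about 1.45 rad/s. Next I bring the roller lightly onto the rim at the +y side and log force against time.

```bash
python3 - <<'E'
from h import *
t=arm.read_time
arm.line_to((.56,.10,.34),velocity=.2)
arm.movep((.545,.175,.335),q(0))
arm.line_to((.545,.175,.279),velocity=.1);arm.pause(.2)
def samp(T):
    o=[];t0=t()
    while t()-t0<T:
        o.append([t(),*arm.read_tool_pos(),*arm.read_ft_force(),*arm.read_wrist_torque()]);arm.pause(.03)
    return np.array(o)
b=samp(.4);print(t(),b.mean(0).round(3),b.std(0).round(3),len(b))
arm.line_to((.545,.128,.279),velocity=.03)
s=samp(2.6);np.savez("s1.npz",b=b,s=s)
s[:,4:]-=b.mean(0)[4:]
print(s[::2,[0,2,3,5,7]].round(3))
E
```

```text
15.3167 [ 1.510e+01  5.450e-01  1.750e-01  2.790e-01 -1.330e-01 -2.060e-01
 -2.247e+00  1.400e-02  1.000e-03 -2.200e-02] [0.115 0.    0.    0.    0.407 0.3   0.395 0.038 0.027 0.028] 12
[[ 1.7033e+01  1.2800e-01  2.7900e-01  3.6300e-01 -3.6000e-02]
 [ 1.7100e+01  1.2800e-01  2.7900e-01  7.2100e-01  3.7000e-02]
 [ 1.7167e+01  1.2800e-01  2.7900e-01  7.4200e-01  1.7000e-02]
 [ 1.7233e+01  1.2800e-01  2.7900e-01 -4.8900e-01 -5.0000e-03]
 [ 1.7300e+01  1.2800e-01  2.7900e-01  9.4100e-01 -2.3000e-02]
 [ 1.7367e+01  1.2800e-01  2.7900e-01 -3.4200e-01 -3.3000e-02]
 [ 1.7433e+01  1.2800e-01  2.7900e-01 -5.8700e-01  4.0000e-03]
 [ 1.7500e+01  1.2800e-01  2.7900e-01 -2.8500e-01 -3.6000e-02]
 [ 1.7567e+01  1.2800e-01  2.7900e-01  6.6600e-01 -9.0000e-03]
 [ 1.7633e+01  1.2800e-01  2.7900e-01  8.3500e-01 -3.9000e-02]
 [ 1.7700e+01  1.2800e-01  2.7900e-01 -6.5800e-01 -9.0000e-03]
 [ 1.7767e+01  1.2800e-01  2.7900e-01  9.3000e-02 -1.6000e-02]
 [ 1.7833e+01  1.2800e-01  2.7900e-01  6.7500e-01  2.8000e-02]
 [ 1.7900e+01  1.2800e-01  2.7900e-01 -4.6300e-01 -1.4000e-02]
 [ 1.7967e+01  1.2800e-01  2.790
[... 906 characters left out ...]
0e-02]
 [ 1.8967e+01  1.2800e-01  2.7900e-01  2.3300e-01 -4.0000e-03]
 [ 1.9033e+01  1.2800e-01  2.7900e-01  3.6500e-01 -1.8000e-02]
 [ 1.9100e+01  1.2800e-01  2.7900e-01  9.3000e-02 -7.0000e-03]
 [ 1.9167e+01  1.2800e-01  2.7900e-01  1.0000e-02  1.2000e-02]
 [ 1.9233e+01  1.2800e-01  2.7900e-01  1.8000e-02 -2.0000e-02]
 [ 1.9300e+01  1.2800e-01  2.7900e-01  4.9700e-01 -7.0000e-03]
 [ 1.9367e+01  1.2800e-01  2.7900e-01  1.3540e+00 -5.3000e-02]
 [ 1.9433e+01  1.2800e-01  2.7900e-01  4.7100e-01 -1.4000e-02]
 [ 1.9500e+01  1.2800e-01  2.7900e-01  1.9300e-01 -4.4000e-02]
 [ 1.9567e+01  1.2800e-01  2.7900e-01  7.0000e-01  3.0000e-02]
 [ 1.9633e+01  1.2800e-01  2.7900e-01  7.6700e-01  6.2000e-02]]
```

```bash
cat > fit.py <<'E'
import numpy as np
from scipy.optimize import least_squares
K=700
def rad(p,t): # rim radius deviation and phase: p=[phi,w,acc,base]
    tt=t-20.;return 6e-3*np.cos(3*(p[0]+p[1]*tt+.5*p[2]*tt*tt))
def Fm(p,t,y): return np.maximum(0,K*(p[3]+rad(p,t)-y))   # p[3]: y of roller axis touching mean radius
def res(p,D):
    F=Fm(p,D[:,0],D[:,2]);return np.r_[(D[:,5]-F)/.35,(D[:,7]-p[4]*F)/.035,(p[2]+.03)/.03,(p[4]-.17)/.03]
def fit(D,p0): return least_squares(lambda p:res(p,D),p0,loss="soft_l1")
E
python3 - <<'E'
from h import *
from fit import *
t=arm.read_time
z=np.load("s1.npz");b=z["b"].mean(0)
arm.line_to((.545,.1235,.279),velocity=.03)
o=[];t0=t()
while t()-t0<3:
    o.append([t(),*arm.read_tool_pos(),*arm.read_ft_force(),*arm.read_wrist_torque()]);arm.pause(.02)
D=np.r_[z["s"],np.array(o)];D[:,4:]-=b[4:];np.save("D.npy",D)
best=min((fit(D,[ph,w,-.03,.125,.17]) for ph in np.arange(0,2.09,.35) for w in(1.3,1.4,1.5)),key=lambda r:r.cost)
print(best.x,best.cost,len(D),t());np.save("p.npy",best.x)
n=len(z["s"]);F=Fm(best.x,D[:,0],D[:,2]);print(np.c_[D[n::3,0],D[n::3,5],D[n::3,7]/best.x[4],F[n::3]].round(2))
E
```

```text
[ 0.21522318  1.18783183 -0.09173616  0.12426807  0.2452503 ] 319.86728043078233 259 22.9667
[[ 1.997e+01  3.430e+00  3.320e+00  3.480e+00]
 [ 2.002e+01  2.060e+00  3.050e+00  3.140e+00]
 [ 2.007e+01  3.160e+00  3.020e+00  2.790e+00]
 [ 2.012e+01  1.440e+00  2.670e+00  2.390e+00]
 [ 2.017e+01  1.460e+00  2.090e+00  1.940e+00]
 [ 2.022e+01  1.250e+00  1.550e+00  1.410e+00]
 [ 2.027e+01  1.200e+00  1.260e+00  8.800e-01]
 [ 2.032e+01  7.300e-01  6.100e-01  3.100e-01]
 [ 2.037e+01  1.400e-01 -8.000e-02  0.000e+00]
 [ 2.042e+01  1.050e+00 -1.200e-01  0.000e+00]
 [ 2.047e+01  3.300e-01  1.000e-02  0.000e+00]
 [ 2.052e+01  1.300e-01 -1.500e-01  0.000e+00]
 [ 2.057e+01  6.700e-01 -2.000e-01  0.000e+00]
 [ 2.062e+01  1.020e+00  1.800e-01  0.000e+00]
 [ 2.067e+01 -1.000e-02 -2.500e-01  0.000e+00]
 [ 2.072e+01  2.000e-02 -7.000e-02  0.000e+00]
 [ 2.077e+01 -1.000e-01 -3.000e-02  0.000e+00]
 [ 2.082e+01 -2.000e-01  1.500e-01  0.000e+00]
 [ 2.087e+01 -4.200e-01 -3.000e-02  0.000e+00]
 [ 2.092e+01  2.800e-01 -2.000e-02  0.000e+00]
 [ 2.097e+01  5.200e-01 -2.600e-01  0.000e+00]
 [ 2.102e+01  1.000e
[... 1113 characters left out ...]
222e+01  1.040e+00  1.000e+00  1.180e+00]
 [ 2.227e+01  1.960e+00  7.300e-01  6.200e-01]
 [ 2.232e+01  2.100e-01  1.700e-01  1.100e-01]
 [ 2.237e+01 -3.600e-01 -1.100e-01  0.000e+00]
 [ 2.242e+01  1.000e-02 -1.200e-01  0.000e+00]
 [ 2.247e+01  1.000e-01 -2.800e-01  0.000e+00]
 [ 2.252e+01  2.800e-01  3.000e-02  0.000e+00]
 [ 2.257e+01  9.400e-01  5.000e-02  0.000e+00]
 [ 2.262e+01 -3.000e-02 -1.700e-01  0.000e+00]
 [ 2.267e+01  4.900e-01  2.400e-01  0.000e+00]
 [ 2.272e+01  3.000e-02 -1.000e-02  0.000e+00]
 [ 2.277e+01 -5.700e-01 -1.300e-01  0.000e+00]
 [ 2.282e+01  4.100e-01 -1.500e-01  0.000e+00]
 [ 2.287e+01  3.000e-02 -4.000e-02  0.000e+00]
 [ 2.292e+01 -5.500e-01  4.000e-02  0.000e+00]]
```

```bash
cat > run.py <<'E'
from h import *
from fit import *
t=arm.read_time
p=np.load("p.npy");b=np.load("s1.npz")["b"].mean(0);D=np.load("D.npy");base,LEV=p[3],p[4];I=.16
def r(f): return .006*np.cos(3*f)
def step(x,F,dt):
    n=max(1,int(round(dt/.01)));f,w=x
    for _ in range(n):
        Fi=F(f) if callable(F) else F
        w+=(Fi*.018*np.sin(3*f)*.9-.003-.002*w)/I*dt/n;f+=w*dt/n
    return np.array([f,w])
def upd(x,P,dt,F,y):
    x=step(x,F,dt);A=np.array([[1,dt],[0,1]]);P=A@P@A.T+np.diag([1e-5,.02])*dt
    if F>.35:
        H=np.array([-.018*np.sin(3*x[0]),0]);S=H@P@H+(4e-4)**2;k=P@H/S
        x=x+k*(y+F/K-base-r(x[0]));P=P-np.outer(k,H@P)
    return x,P
t0=19.95;tt=t0-20
x=np.array([p[0]+p[1]*tt+.5*p[2]*tt*tt,p[1]+p[2]*tt]);P=np.diag([.02,.1])**2;tl=t0
for d in D[D[:,0]>t0]:
    x,P=upd(x,P,d[0]-tl,max(0,d[7]/LEV),d[2]);tl=d[0]
print("init",tl,x,3*x[0]%6.283,np.sqrt(np.diag(P)),base,LEV)
F0=lambda f:3.0+.9*np.sin(3*f)
if __name__=="__main__":
    ts=None;log=[];F=0.;y=arm.read_tool_pos()[1];now=t();x=step(x,0,now-tl) if now-tl>.005 else x;tl=now
    while True:
        xp=step(x,F0,.25);yt=base+r(xp[0])-F0(xp[0])/K
        yt=float(np.clip(yt,y-.009,y+.009));
        arm.line_to((.545,yt,.279),velocity=max(abs(yt-y)/.15,.001))
        now=t();y=arm.read_tool_pos()[1];f=arm.read_ft_force();T=arm.read_wrist_torque()
        F=max(0,(T[0]-b[7])/LEV);x,P=upd(x,P,now-tl,F,y)
        log.append([now,now-tl,y-yt,F,f[1]-b[5],x[1],3*x[0]%6.283,F0(x[0])]);tl=now
        if not .9<F<5: ts=None
        elif ts is None: ts=now
        if (ts and now-ts>7.5) or now>50 or F>7 or x[1]<.32: break
    arm.line_to((.545,.175,.279),velocity=.08)
    arm.line_to((.545,.175,.34),velocity=.1)
    print(np.array(log).round(3));print(ts,t(),arm.read_opening(),arm.read_finger_force(),arm.read_tool_pos())
    np.save("log.npy",log)
E
python3 -c "import run;print(run.t())"
```

```text
init 22.95 [3.33296529 0.96932384] 3.7158958746447697 [0.06474444 0.13164092] 0.12426806997012095 0.24525030110137083
22.9667
```

```bash
python3 run.py
```

```text
init 22.95 [3.33296529 0.96932384] 3.7158958746447697 [0.06474444 0.13164092] 0.12426806997012095 0.24525030110137083
[[ 2.3267e+01  3.0000e-01  1.0000e-03  2.0710e+00  2.7920e+00  8.8200e-01
   4.5490e+00  2.1120e+00]
 [ 2.3592e+01  3.2500e-01  1.0000e-03  2.2840e+00  1.7450e+00  7.9800e-01
   5.3610e+00  2.2830e+00]
 [ 2.3967e+01  3.7500e-01  0.0000e+00  2.7480e+00  1.9450e+00  7.3800e-01
   6.2170e+00  2.9400e+00]
 [ 2.4242e+01  2.7500e-01  0.0000e+00  3.2910e+00  1.9480e+00  7.4300e-01
   5.2800e-01  3.4530e+00]
 [ 2.4542e+01  3.0000e-01 -0.0000e+00  3.6940e+00  2.1560e+00  7.8300e-01
   1.1580e+00  3.8240e+00]
 [ 2.4842e+01  3.0000e-01 -0.0000e+00  3.4750e+00  4.3050e+00  8.8600e-01
   1.9190e+00  3.8460e+00]
 [ 2.5150e+01  3.0800e-01 -0.0000e+00  3.9710e+00  3.1950e+00  8.6800e-01
   2.6430e+00  3.4300e+00]
 [ 2.5400e+01  2.5000e-01 -0.0000e+00  3.3150e+00  1.9550e+00  8.9900e-01
   3.3400e+00  2.8230e+00]
 [ 2.5683e+01  2.8300e-01 -0.0000e+00  2.1060e+00  1.6110e+00  7.7200e-01
   3.8980e+00  2.3820e+00]
 [ 2.5967e+01  2.8300e-01  0.0000e+00  1.5880e+00  2.6780e+00  6.2600e-01
[... 1032 characters left out ...]
e+00]
 [ 2.9258e+01  3.0800e-01 -0.0000e+00  3.9340e+00  2.2060e+00  5.9100e-01
   2.3750e+00  3.6250e+00]
 [ 2.9617e+01  3.5800e-01 -0.0000e+00  3.4890e+00  3.0050e+00  6.2100e-01
   3.0160e+00  3.1130e+00]
 [ 2.9875e+01  2.5800e-01 -0.0000e+00  2.5910e+00  2.4480e+00  5.3300e-01
   3.3350e+00  2.8270e+00]
 [ 3.0133e+01  2.5800e-01 -0.0000e+00  2.4770e+00  3.0170e+00  4.8100e-01
   3.6900e+00  2.5310e+00]
 [ 3.0425e+01  2.9200e-01  0.0000e+00  2.3620e+00  1.7700e+00  4.2000e-01
   4.0760e+00  2.2760e+00]
 [ 3.0733e+01  3.0800e-01  0.0000e+00  1.9890e+00  2.6430e+00  3.0900e-01
   4.3610e+00  2.1550e+00]]
23.2667 32.3417 0.29364396985224356 79.2573630809784 [0.5447124  0.17453448 0.33940857]
```

```bash
python3 - <<'E'
import numpy as np,contextlib,io
from scipy.optimize import least_squares
with contextlib.redirect_stdout(io.StringIO()):
    import run
from run import K,base,r
L=np.load("log.npy");t=L[:,0];F=L[:,3]
# reconstruct y target: replay EKF is lossy, so use r meas = base+r(x)+... from stored cmd error
import pickle
ph=L[:,6]
# rebuild y: replay EKF exactly
x=run.x.copy();y=.1235;tl=run.tl+.0167;x=run.step(x,0,.0167);P=run.P.copy();Y=[]
for d in L:
    xp=run.step(x,run.F0,.25);yt=np.clip(base+r(xp[0])-run.F0(xp[0])/K,y-.009,y+.009);y=yt+d[2]
    x,P=run.upd(x,P,d[0]-tl,d[3],y);tl=d[0];Y.append(y)
    if abs(x[1]-d[5])>.01: print("replay off",d[0],x[1],d[5])
Y=np.array(Y);rm=Y+F/K-base
tg=np.arange(t[0],t[-1],.01);Fg=np.interp(tg,t,F)
def traj(p):
    f,w=p[:2];o=[]
    for i in range(len(tg)):
        o.append((f,w));w+=(Fg[i]*p[3]*.018*np.sin(3*f)-p[4])/p[2]*.01;f+=w*.01
    return np.array(o)
def res(p):
    o=traj(p);m=.006*np.cos(3*np.interp(t,tg,o[:,0]))+p[5]
    return np.r_[(rm-m)/4e-4,(p[2]-.16)/.02,(p[3]-.9)/.1,(p[4]-.004)/.002,p[5]/.0005]
s=least_squares(res,[run.L0 if hasattr(run,"L0") else ph[0]/3,.9,.16,.9,.004,0]);o=traj(s.x)
print(s.x.round(4),s.cost,"rms mm",1e3*np.std(s.fun[:len(t)]*4e-4))
print(np.c_[tg,o[:,1]][::40].round(3).tolist());print("min before 29",o[tg<29,1].min(),tg[o[:,1].argmin()])
E
```

```text
[ 1.6159e+00  5.9170e-01  1.4400e-01  3.5800e-01 -8.2000e-03 -1.0000e-04] 1654.861534437613 rms mm 4.466831005869087
[[23.267, 0.592], [23.667, 0.58], [24.067, 0.586], [24.467, 0.627], [24.867, 0.705], [25.267, 0.789], [25.667, 0.828], [26.067, 0.831], [26.467, 0.815], [26.867, 0.819], [27.267, 0.866], [27.667, 0.945], [28.067, 0.994], [28.467, 0.972], [28.867, 0.934], [29.267, 0.95], [29.667, 1.026], [30.067, 1.085], [30.467, 1.092]]
min before 29 0.5794734408694537 23.78670000000008
```

```bash
python3 - <<'E'
import numpy as np,contextlib,io
from scipy.optimize import least_squares
from scipy.interpolate import CubicSpline
with contextlib.redirect_stdout(io.StringIO()):
    import run
from run import K,base,r
L=np.load("log.npy");t=L[:,0];F=L[:,3]
x=run.step(run.x.copy(),0,.0167);y=.1235;tl=run.tl+.0167;P=run.P.copy();Y=[]
for d in L:
    xp=run.step(x,run.F0,.25);y=np.clip(base+r(xp[0])-run.F0(xp[0])/K,y-.009,y+.009)+d[2]
    x,P=run.upd(x,P,d[0]-tl,d[3],y);tl=d[0];Y.append(y)
print("replay err",abs(x[1]-L[-1,5]))
rm=np.array(Y)+F/K-base;ph=np.unwrap(L[:,6])/3
kn=np.linspace(t[0],t[-1],11);tg=np.linspace(t[0],t[-1],200)
# (a) free smooth spline
def ra(c):
    s=CubicSpline(kn,c);return np.r_[(rm-.006*np.cos(3*s(t)))/5e-4,s(tg,3)*.05]
a=least_squares(ra,np.interp(kn,t,ph));sa=CubicSpline(kn,a.x)
# (b) dynamics
dt=.01;tb=np.arange(t[0],t[-1]+dt,dt);Fb=np.interp(tb,t,F)
def traj(p):
    f,w=p[:2];o=[]
    for Fi in Fb:
        o.append((f,w));w+=(Fi*p[3]*.018*np.sin(3*f)-p[4])/p[2]*dt;f+=w*dt
    return np.array(o)
def rb(p): return np.r_[(rm-.006*np.cos(3*np.interp(t,tb,traj(p)[:,0]))-p[5])/5e-4,(p[2]-.16)/.015,(p[3]-.85)/.1,(p[4]-.004)/.002,p[5]/5e-4]
B=min((least_squares(rb,[ph[0],w,.16,s,.005,0]) for w in(.75,.85,.95,1.05) for s in(.3,.6,.9)),key=lambda q:q.cost);o=traj(B.x)
print(a.cost,B.cost,B.x.round(3))
for u in np.arange(23.3,30.8,.5): print(round(u,1),sa(u,1).round(3),np.interp(u,tb,o[:,1]).round(3))
E
```

```text
replay err 0.0
1.3824203762323615 25.126013185395617 [ 1.542  0.869  0.118  0.555  0.015 -0.   ]
23.3 0.835 0.859
23.8 0.759 0.723
24.3 0.734 0.679
24.8 0.761 0.749
25.3 0.767 0.8
25.8 0.703 0.712
26.3 0.585 0.572
26.8 0.431 0.43
27.3 0.291 0.34
27.8 0.323 0.317
28.3 0.407 0.363
28.8 0.462 0.455
29.3 0.52 0.542
29.8 0.519 0.534
30.3 0.42 0.43
```

The run log shows unbroken contact for 7.4 s at 2–4 N. My estimate of the wheel speed near 27.5 s is 0.29–0.34 rad/s, too close to the 0.3 limit. There is time to push again and repeat at a better speed, so I check where the ribs are.

```bash
python3 - <<'E'
from h import *
t=arm.read_time;ims=[];ts=[]
for i in range(2):
    ts.append(t());ims.append(snapshot("scene"));
    if i<1: arm.pause(.5)
print(ts,t())
cv2.imwrite("pics/n.png",np.hstack([cv2.resize(a[140:240,180:305],(400,320),interpolation=cv2.INTER_CUBIC) for a in ims]))
for i in range(2): cv2.imwrite(f"pics/n{i}.png",ims[i])
E
```

```text
[32.3417, 32.8917] 32.9417
```

View pics/n.png

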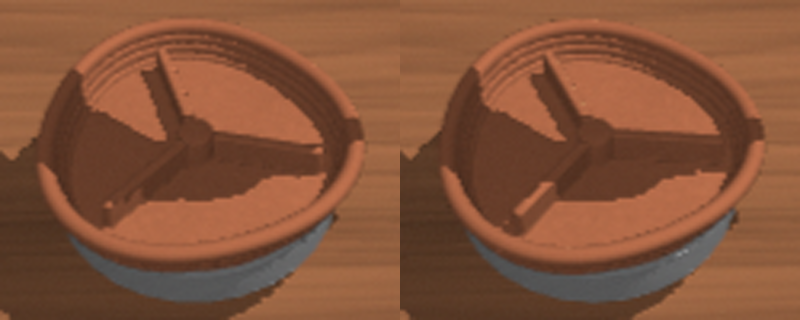

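```bash
cat >> sim.py <<'E'
def sim2(v,L,kind,gap,dd,w0,I=.16,k=700,r0=.085):
    P0=np.array([r0,-(.021+gap)]);d=np.radians(dd+90);D=np.array([np.cos(d),np.sin(d)])
    th=0;w=w0;dt=.001;T=L/v;pk=0;rs=[];tl=0
    for i in range(int((T+.15)/dt)):
        P=P0+D*L*prof(kind,i*dt/T);e=np.array([np.cos(th),np.sin(th)]);n=np.array([-e[1],e[0]])
        F=max(0,k*(.021+P@n));r=P@e;pk=max(pk,F)
        if F>0: rs.append(r);tl=i*dt
        w+=dt*(F*r-.003-.002*w)/I;th+=w*dt
    return w,pk,min(rs),max(rs),tl-T,np.degrees(th)
E
python3 - <<'E'
from h import *
from sim import sim2
C=np.array([.545,-.029])
for ps in([(106,203),(323,150),(160,52)],[(112,222),(322,138),(147,57)]):
    X=onplane("scene",[(180+u/3.2,140+v/3.2) for u,v in ps],.114)[:,:2]-C
    a=np.degrees(np.arctan2(X[:,1],X[:,0]));print(a.round(1),np.hypot(*X.T).round(3),"mod120 mean",np.degrees(np.angle(np.mean(np.exp(3j*np.radians(a)))))/3)
for v,L in[(.055,.07),(.06,.07),(.06,.08),(.065,.08)]:
  for w0,g in((.25,.013),(.3,.010),(.2,.016)):
    print(v,L,w0,g,*[k+" w%.2f F%.1f r%.3f-%.3f t%.2f th%.0f |"%sim2(v,L,k,g,15,w0) for k in("mj","cos","tz")])
E
```

```text
[ -43.1   76.1 -161. ] [0.109 0.11  0.101] mod120 mean -42.656973907403305
[ -34.7   83.2 -153.5] [0.12  0.107 0.1  ] mod120 mean -34.988062488790206
0.055 0.07 0.25 0.013 mj w2.00 F11.4 r0.071-0.077 t-0.21 th82 | cos w1.80 F9.5 r0.071-0.077 t-0.20 th76 | tz w1.59 F7.2 r0.071-0.077 t-0.18 th70 |
0.055 0.07 0.3 0.01 mj w1.98 F10.9 r0.073-0.077 t-0.22 th85 | cos w1.76 F8.9 r0.072-0.077 t-0.22 th79 | tz w1.53 F6.7 r0.072-0.078 t-0.21 th72 |
0.055 0.07 0.2 0.016 mj w2.02 F11.8 r0.070-0.077 t-0.19 th79 | cos w1.83 F9.9 r0.070-0.077 t-0.18 th73 | tz w1.65 F7.8 r0.070-0.077 t-0.16 th68 |
0.06 0.07 0.25 0.013 mj w2.14 F12.5 r0.072-0.077 t-0.17 th80 | cos w1.94 F10.4 r0.071-0.077 t-0.16 th75 | tz w1.74 F8.1 r0.071-0.078 t-0.14 th69 |
0.06 0.07 0.3 0.01 mj w2.13 F12.0 r0.073-0.077 t-0.18 th84 | cos w1.91 F9.9 r0.072-0.078 t-0.18 th78 | tz w1.68 F7.5 r0.072-0.078 t-0.16 th72 |
0.06 0.07 0.2 0.016 mj w2.15 F12.9 r0.070-0.077 t-0.15 th77 | cos w1.96 F10.9 r0.070-0.077 t-0.14 th72 | tz w1.79 F8.7 r0.070-0.077 t-0.11 th67 |
0.06 0.08 0.25 0.013 mj w2.32 F13.0 r0.073-0.077 t-0.26 th102 | cos w2.06 F10.7 r0.072-0.077 t-0.26 th94 | tz w1.75 F8.1 r0.072-0.078 t-0.26 th85 |
0.06 0.08 0.3 0.01 mj w2.28 F12.5 r0.074-0.077 t-0.28 th104 | cos w2.01 F10.1 r0.074-0.077 t-0.28 th96 | tz w1.69 F7.5 r0.073-0.078 t-0.29 th86 |
0.06 0.08 0.2 0.016 mj w2.35 F13.5 r0.072-0.077 t-0.25 th99 | cos w2.10 F11.3 r0.071-0.077 t-0.24 th91 | tz w1.82 F8.7 r0.071-0.077 t-0.23 th83 |
0.065 0.08 0.25 0.013 mj w2.47 F14.2 r0.073-0.077 t-0.22 th99 | cos w2.21 F11.7 r0.073-0.077 t-0.22 th92 | tz w1.91 F9.0 r0.073-0.078 t-0.21 th84 |
0.065 0.08 0.3 0.01 mj w2.44 F13.6 r0.074-0.077 t-0.23 th102 | cos w2.16 F11.1 r0.074-0.078 t-0.24 th95 | tz w1.85 F8.4 r0.073-0.078 t-0.24 th86 |
0.065 0.08 0.2 0.016 mj w2.49 F14.7 r0.072-0.077 t-0.20 th96 | cos w2.24 F12.3 r0.072-0.077 t-0.20 th89 | tz w1.98 F9.5 r0.071-0.078 t-0.18 th82 |
```

The ribs stand at 76°, −43° and −161° at 32.34 s (tips at (323,150), (106,203) and (160,52) in the left panel), and 8° further 0.55 s later. That is 0.24 rad/s, which matches my model. I push the 85° rib again now.

```bash
cat > push2.py <<'E'
from h import *
t=arm.read_time
C=np.array([.545,-.029]);w=.235
rib=lambda s:np.radians(85.2)+.24*(s-32.8917)-.01*(s-32.8917)**2
td=34.85;tp=td+.45;th=rib(tp);e=np.array([np.cos(th),np.sin(th)]);n=np.array([-e[1],e[0]])
P0=C+.085*e-.036*n;d=th+np.radians(105);D=np.array([np.cos(d),np.sin(d)]);P1=P0+.065*D
Q=q(d-np.pi/2-np.pi)
thd=rib(td);nd=np.array([-np.sin(thd),np.cos(thd)]);print(np.degrees([thd,th]),"offset at drop",-(P0-C)@nd,P0,P1)
for X in(P0,P1):
    for z in(.277,.337): print(arm.ik((*X,z),Q))
import sys
if len(sys.argv)>1:
    arm.movep((*P0,.337),Q);print("hover",t());assert t()<td+.05
    arm.pause(max(td-t(),.01))
    arm.line_to((*P0,.277),velocity=.2);print(t(),"planned",tp)
    arm.line_to((*P1,.277),velocity=.05);arm.line_to((*P1,.337),velocity=.2);print(t())
    arm.movep((.545,.175,.335),q(0))
    arm.line_to((.545,.175,.279),velocity=.12);arm.pause(.1)
    def samp(T):
        o=[];t0=t()
        while t()-t0<T:
            o.append([t(),*arm.read_tool_pos(),*arm.read_ft_force(),*arm.read_wrist_torque()]);arm.pause(.02)
        return np.array(o)
    b=samp(.4);print(t(),b.mean(0).round(3));np.savez("s1.npz",b=b,s=b)
    arm.line_to((.545,.1235,.279),velocity=.06)
    o=samp(2.6);o[:,4:]-=b.mean(0)[4:];np.save("D.npy",o);print(t(),o[::4,[0,5,7]].round(2).tolist())
E
python3 push2.py
```

```text
[109.93129987 114.99339918] offset at drop 0.02835957803679755 [0.54171516 0.0632508 ] [0.49191745 0.02147534]
[ 0.10422998  0.50720028 -0.39384987  1.75756004  0.23584803  0.92348008
 -2.83169543]
[ 0.11889969  0.44499598 -0.41143426  1.67275116  0.19806248  1.06517668
 -2.79676584]
[ 0.2041479   0.4320493  -0.41368161  1.89639958  0.22431815  0.85826337
 -2.7668582 ]
[ 0.2264339   0.36230015 -0.43457615  1.80884428  0.17727784  1.00875529
 -2.72183193]
```

```bash
sed -i 's/^Q=.*/Q=q(-.4)/' push2.py; python3 push2.py go
```

```text
[109.93129987 114.99339918] offset at drop 0.02835957803679755 [0.54171516 0.0632508 ] [0.49191745 0.02147534]
[ 0.17874276  0.52518482 -0.51158495  1.7552443   0.30844532  0.94165199
 -2.42959572]
[ 0.1981356   0.46318687 -0.53587797  1.67031943  0.26161634  1.08019329
 -2.38650066]
[ 0.28365914  0.44955729 -0.53114249  1.89410118  0.29100155  0.87445083
 -2.36357472]
[ 0.3122205   0.37969873 -0.5588131   1.80643305  0.2325437   1.02112092
 -2.30782511]
hover 33.4667
35.3 planned 35.300000000000004
37.2
39.025 [ 3.8808e+01  5.4500e-01  1.7500e-01  2.8000e-01 -2.2000e-02 -6.7000e-02
 -2.1700e+00  1.0000e-02  1.0000e-02 -1.0000e-03]
42.6333 [[40.03, 0.56, 0.03], [40.1, 1.36, 0.08], [40.17, 0.13, 0.02], [40.23, 0.07, 0.01], [40.3, -0.39, -0.05], [40.37, 0.11, 0.04], [40.43, -0.08, -0.02], [40.5, 1.57, 0.27], [40.57, 2.23, 0.59], [40.63, 1.68, 0.61], [40.7, 3.73, 0.82], [40.77, 3.41, 0.82], [40.83, 3.48, 0.9], [40.9, 3.35, 0.85], [40.97, 3.48, 0.77], [41.03, 1.67, 0.56], [41.1, 1.33, 0.4], [41.17, 1.38, 0.24], [41.23, -0.97, -0.01], [41.3, 0.83, -0.01], [41.37, -0.06, -0.01], [41.43, 0.47, -0.03], [41.5, 0.62, -0.0], [41.57, 0.15, -0.03], [41.63, -0.68, 0.02], [41.7, 0.94, -0.01], [41.77, -0.77, -0.03], [41.83, -1.31, 0.01], [41.9, 0.31, 0.17], [41.97, 2.01, 0.45], [42.03, 1.49, 0.58], [42.1, 1.59, 0.66], [42.17, 1.64, 0.84], [42.23, 3.24, 0.9], [42.3, 3.59, 0.95], [42.37, 3.24, 0.9], [42.43, 2.44, 0.85], [42.5, 1.04, 0.68], [42.57, 0.62, 0.59]]
```

```bash
python3 - <<'E'
s=open("run.py").read()
a=s.index("t0=19.95");e=s.index('print("init"')
s=s[:a]+'''from scipy.optimize import least_squares
tm=D[-1,0];u=D[:,0]-tm
def rs(v):
    F=np.maximum(0,K*(v[3]+r(v[0]+v[1]*u+.5*v[2]*u*u)-D[:,2]))
    return np.r_[(D[:,7]/LEV-F)/.15,(v[2]+.05)/.04,(v[3]-p[3])/.0005]
best=min((least_squares(rs,[f,w,-.05,p[3]],loss="soft_l1") for f in np.arange(0,2.09,.3) for w in(1.25,1.4,1.55)),key=lambda z:z.cost)
x=best.x[:2].copy();base=best.x[3];P=np.diag([.02,.08])**2;tl=tm
print("fit",best.x,best.cost,len(D))
'''+s[e:]
s=s.replace("3.0+.9*np","3.0+.6*np").replace("step(x,F0,.25)","step(x,F0,.21)").replace("/.15,.001","/.12,.001").replace(">7.5",">6.3").replace("now>50","now>59")
s=s.replace("np.diag([1e-5,.02])","np.diag([1e-5,.04])").replace("x=step(x,0,now-tl) if","x=step(x,2,now-tl) if")
open("run2.py","w").write(s)
E
python3 -c "import run2;print(run2.t())"; sed -n 25,50p run2.py
```

```text
fit [ 0.45836173  1.29811081 -0.11777793  0.12419767] 56.08097652908697 156
init 42.6167 [0.45836173 1.29811081] 1.3750851898324918 [0.02 0.08] 0.12419767309819098 0.24525030110137083
42.6333
print("fit",best.x,best.cost,len(D))
print("init",tl,x,3*x[0]%6.283,np.sqrt(np.diag(P)),base,LEV)
F0=lambda f:3.0+.6*np.sin(3*f)
if __name__=="__main__":
    ts=None;log=[];F=0.;y=arm.read_tool_pos()[1];now=t();x=step(x,2,now-tl) if now-tl>.005 else x;tl=now
    while True:
        xp=step(x,F0,.21);yt=base+r(xp[0])-F0(xp[0])/K
        yt=float(np.clip(yt,y-.009,y+.009));
        arm.line_to((.545,yt,.279),velocity=max(abs(yt-y)/.12,.001))
        now=t();y=arm.read_tool_pos()[1];f=arm.read_ft_force();T=arm.read_wrist_torque()
        F=max(0,(T[0]-b[7])/LEV);x,P=upd(x,P,now-tl,F,y)
        log.append([now,now-tl,y-yt,F,f[1]-b[5],x[1],3*x[0]%6.283,F0(x[0])]);tl=now
        if not .9<F<5: ts=None
        elif ts is None: ts=now
        if (ts and now-ts>6.3) or now>59 or F>7 or x[1]<.32: break
    arm.line_to((.545,.175,.279),velocity=.08)
    arm.line_to((.545,.175,.34),velocity=.1)
    print(np.array(log).round(3));print(ts,t(),arm.read_opening(),arm.read_finger_force(),arm.read_tool_pos())
    np.save("log.npy",log)
```

```bash
sed -i 's/>6.3/>7.5/;s/now>59/now>58/' run2.py; python3 run2.py
```

```text
fit [ 0.45836173  1.29811081 -0.11777793  0.12419767] 56.08097652908697 156
init 42.6167 [0.45836173 1.29811081] 1.3750851898324918 [0.02 0.08] 0.12419767309819098 0.24525030110137083
[[42.917  0.283 -0.     2.882  1.819  1.369  2.586  3.317]
 [43.3    0.383  0.     3.86   2.963  1.247  4.03   2.534]
 [43.575  0.275  0.     2.874  1.184  1.131  4.985  2.422]
 [43.858  0.283  0.     3.007  1.943  1.088  5.946  2.801]
 [44.108  0.25   0.     3.161  1.923  1.016  0.371  3.217]
 [44.375  0.267 -0.     3.524  2.929  0.982  1.055  3.522]
 [44.65   0.275 -0.     3.479  2.888  0.994  1.811  3.583]
 [44.933  0.283 -0.     3.392  2.009  1.013  2.632  3.293]
 [45.3    0.367  0.     3.762  3.152  1.027  3.804  2.631]
 [45.575  0.275  0.     3.026  2.288  0.94   4.609  2.403]
 [45.85   0.275  0.     2.192  1.834  0.73   5.186  2.466]
 [46.133  0.283  0.     2.673  2.131  0.658  5.764  2.702]
 [46.508  0.375  0.     3.032  2.029  0.583  0.116  3.069]
 [46.775  0.267 -0.     3.1    2.987  0.606  0.593  3.335]
 [47.05   0.275 -0.     3.097  2.467  0.671  1.129  3.542]
 [47.325  0.275 -0.     3.49   2.183  0.696  1.644  3.598]
 [47.6    0.275 -0.     3.654  2.433  0.692  2.149  3.503]
 [47.892  0.292 -0.     3.301  2.393  0.72   2.747  3.231]
 [48.158  0.267 -0.     3.313  2.39   0.761  3.391  2.852]
 [48.417  0.258 -0.     2.885  2.028  0.707  3.946  2.568]
 [48.683  0.267  0.     2.187  1.644  0.547  4.35   2.439]
 [48.958  0.275  0.     2.743  1.738  0.487  4.793  2.402]
 [49.242  0.283  0.     2.433  1.441  0.376  5.128  2.451]
 [49.533  0.292  0.     2.651  1.52   0.306  5.427  2.547]]
42.9167 51.075 0.29095274749770955 79.50945138931274 [0.54471896 0.17454249 0.33942041]
```

```bash
python3 - <<'E'
from station import arm,ticket
arm.pause(.3);print(arm.read_time(),arm.read_ft_force(),arm.read_opening(),arm.read_finger_force(),arm.read_tool_pos())
print(ticket.finish_job())
E
```

```text
51.375 [-0.69507929  0.23715225 -2.98916662] 0.2924151002766896 79.51005578041077 [0.54486705 0.17491245 0.33943758]
the job is handed in; nothing more can be done
None
```

The job is handed in (no verdict shown): two rib pushes gave only about 1.4 rad/s each, not 1.8. The second rim run pressed 2–4 N by my estimate, unbroken for 6.6 s, with the wheel above about 0.5 rad/s for its first 5.8 s, and the roller is held clear of the dish, though I took no final picture to confirm it is upright.

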